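# Slide the stirrer home into its locating bracket

### The arm

A 7-joint arm with a two-finger parallel gripper is mounted at the origin on the work surface. World frame = base frame: x ahead of the robot, y to its left, z up, the work surface at z = 0. Lengths are in m, angles in rad, forces in N, time in s.
With the tool pointing down it reaches from about 0.35 to 0.9 m from the base axis. Payload 8.1 kg.
Tool frame: the origin (TCP) lies on the centre line of the jaws, within the pads' length; the fingertips stand 19 mm ahead of it and the grasp point (between the pads) is the TCP; z points along the fingers, y is the direction in which the jaws open and shut (so a half turn about z gives the same grasp; the last joint's range is limited). The gripper opens to 92 mm and grips with 3 to 60 N. Pads are 19 mm wide; open, the fingers measure 130 mm over their backs; the gripper's body (75 mm by 190 mm) begins 47 mm behind the grasp point.
Start: joints at [1.174, 0.434, 0.025, 1.573, -0.012, 1.134, -0.075], TCP at [0.181, -0.598, 0.246] pointing down, gripper open.
Joint ranges: [-2.62, 2.62], [-0.44, 2.09], [-1.27, 1.32], [0.08, 2.57], [-1.32, 4.46], [0.12, 2], [-2.74, 2.74]. Speed limits (rad/s): [2.22, 2.22, 3.01, 3.01, 3.14, 3.14, 3.14].

### API

Orientations are given as a rotation vector (axis times angle).
In Python, from cell import monitor, imaging, workorder, outline_of gives the robot as it stands.
- The arm moves only by the tool move_arm, never from a script. Its argument "series" is a list of rows, each a list of 6 numbers: the shift along the world's x, y, z in cm, then the turn, a rotation vector about the world's x, y, z in degrees. A call has 1 to 8 rows; each row shifts and turns the commanded pose from where the row before left it; what a row does not reach is not made up. A row lasts 1/10 s, in which the tool goes at most 50 mm and 8.59 degrees, less where a joint would pass 70% of its speed; a pose out of reach is approached as far as the arm can. A call with a gripper value outside its range is refused whole. "grip" is the opening, from 0 (shut) to 1 (fully open), set as the call begins (left out, the last holds). The fingers move at their own pace and stop on an object; "force" is the grip in N (left out, the last holds). Time passes only in rows, so rows that do not move let the fingers close. It gives the time, the measured TCP pose, the force and the opening at its end, in the units of the state.
- monitor.observe(): the state, without advancing time (a new reading comes with each control period).
- imaging.get_image(name): name is "scene" or "top"; returns a dict with "color" (420x560x3 uint8, red, green, blue), "fx", "fy", "cx", "cy" (pixels), "dist_coeffs" ([k1, k2, p1, p2, k3] as OpenCV has them; the pictures are not rectified), "rvec" (rotation vector, rad) and "tvec" (3), from world to camera coordinates, as OpenCV has them. Camera axes: x right, y down, z forward; pixel columns grow to the right and rows downward; lengths in m; the calibration is good to about 2 mm. A picture is of the moment at which its call begins. There is no depth.
- workorder.sign_off(): hands the job in, once; it reports no verdict.
Trained networks look in the newest picture that a camera, given by its name, has taken for a name from the list of things; names that differ only in an ending like _2 or _b are one class to them, and where a whole thing is asked for, a point or a joint stands for the part that bears it (a point fixed in the world has none). Each returns a list of dicts, best first, with "p" (0 to 1); they miss things now and then, are a little off and sometimes report something else, mostly with a low value. They report only what shows in the picture. A call takes as long as a camera call. They do not tell look-alikes from the thing itself.
- outline_of(camera, thing): "mask" (420x560 bool, what is visible of it) and "rect" ([left, top, width, height] in pixels, round what is visible of it).
The state is a dict: "clock": time; "joints": joint angles; "dq": joint speeds; "joint_efforts": joint torques, N m; "position": TCP position; "ee_rot": TCP orientation; "force": force on the tool from outside, world axes, zero at the start; "ft_torque": the same for the moment, N m; "width": opening from 0.0 (shut) to 1.0 (fully open).
Only numpy, scipy, OpenCV 4.12 (cv2) and the standard library are available. Lean on these libraries where they do the work, as an engineer would, in place of code of your own. Each camera call takes 0.05 s, during which the arm holds its last target. There are 200 camera calls.

### The job

Push the white magnetic stirrer along the bench into the corner of the locating bracket, so that its back edge lies flat against the aluminium rail and its left side against the green end stop, with the blue display still facing the robot. Slide it smoothly with the fingers: do not lift, tip or knock it, and leave the bottle, the beaker and the jar where they stand. Finish with the hand clear of everything.

Things in the scene. Friction and masses are not known exactly. Their poses are not given: they have to be found in the camera images.
- stirrer: white stirrer, box 100 x 100 mm, 42 mm high (incl. 4 mm feet), about 0.45 kg; on top a steel disc 72 mm across and a black knob, up to 49 mm high. Too wide to grip; slides at 2 to 9 N. Origin: centre of underside, at bench height. +x to its back, +y to its left, z up; display on the front (-x) side. Starts on the robot's side of the rail, right of the end stop, up to 0.4 rad askew to the bracket
- bracket: L-shaped bracket, fixed, 30 mm high. Origin: inner corner at bench height. Aluminium rail: inner face on its plane x = 0, 25 mm thick, from y = +25 to -360 mm, beyond the stirrer. Green end stop: inner face on plane y = 0, 25 mm thick, from the corner 100 mm to -x. Yaw within 0.25 rad of the robot's axes. Stirrer home: origin at x = -50, y = -50 mm in this frame, axes parallel
- reagent_bottle: loose clear glass bottle with a red cap, 66 mm across, 130 mm high, standing near the bracket; origin: centre of its underside. Leave alone
- beaker: loose open glass beaker, 64 mm across, 85 mm high, standing near the bracket; origin: centre of its underside. Leave alone
- sample_jar: loose amber glass jar with a blue lid, 60 mm across, 70 mm high, standing near the bracket; origin: centre of its underside. Leave alone
Not all that is in view belongs to the job. What is meant by the stirrer is not yellow, and is the larger of those in its own colour.

How it is judged:
At the end, for the whole second after the job is handed in: The stirrer stands flat and still on the bench, its back within 4 mm of the rail and its left side within 4 mm of the end stop, square to them within 0.04 rad; bottle, beaker and jar are upright and within 15 mm of where they stood (x of stirrer in the frame of bracket between -0.054 and -0.045 m and y of stirrer in the frame of bracket between -0.054 and -0.045 m and angle between the x axis of stirrer and the x axis of bracket, either way round below 0.04 rad and angle between stirrer's own z axis and vertical below 0.03 rad and height (world z) of stirrer below 0.004 m and linear speed of stirrer below 0.01 m/s and distance of each of reagent_bottle, beaker, sample_jar from where it was at the start of the episode below 0.015 m and angle between each of reagent_bottle, beaker, sample_jar's own z axis and vertical below 0.1 rad); the robot touches nothing.
It fails at once if the stirrer is lifted or tipped (height (world z) of stirrer above 0.008 m or angle between stirrer's own z axis and vertical above 0.12 rad).
It fails at once if the stirrer is knocked (faster than 0.5 m/s) (linear speed of stirrer above 0.5 m/s).
It fails at once if the bottle, beaker or jar is moved more than 15 mm or tipped (distance of any of reagent_bottle, beaker, sample_jar from where it was at the start of the episode above 0.015 m or angle between any of reagent_bottle, beaker, sample_jar's own z axis and vertical above 0.25 rad).
It also fails if it takes over 48 s, if anything falls off the work surface, if the arm or the gripper's body presses on something with over 40 N, if the wrist force passes 120 N, or if a joint passes its speed limit or range.

## Working session

There is one attempt and no reset: what is moved stays moved. The work goes in short steps, Python scripts to look and compute and a tool call to move; the robot and the scene stay as the last step left them, time stands still between calls to the robot, and variables do not carry over. Pictures are saved under pics/ and viewed, about 8 in all and at most 12, crops included, and the job is handed in when it is done.

Besides the shell and the picture viewer there is one more tool, called after "Emit:" as name(argument=value, ...) on one line, values as JSON. move_arm: Moves the arm, as the interface text tells. Its arguments: {"type":"object","properties":{"series":{"type":"array"},"grip":{"type":"number"},"force":{"type":"number"}},"required":["series"]}

```bash
mkdir -p pics; ls
cat > h.py <<'E'
import numpy as np, cv2
from cell import monitor, imaging, workorder, outline_of
def ray(im,uv):
    K=np.array([[im['fx'],0,im['cx']],[0,im['fy'],im['cy']],[0,0,1.]])
    n=cv2.undistortPoints(np.array(uv,float).reshape(-1,1,2),K,np.array(im['dist_coeffs'],float)).reshape(-1,2)
    R=cv2.Rodrigues(np.array(im['rvec'],float))[0]; c=-R.T@np.array(im['tvec'],float).ravel()
    return c,(np.c_[n,np.ones(len(n))])@R
def atz(im,uv,z):
    c,d=ray(im,uv); return c+d*((z-c[2])/d[:,2])[:,None]
def proj(im,P):
    K=np.array([[im['fx'],0,im['cx']],[0,im['fy'],im['cy']],[0,0,1.]])
    return cv2.projectPoints(np.array(P,float).reshape(-1,1,3),np.array(im['rvec'],float),np.array(im['tvec'],float),K,np.array(im['dist_coeffs'],float))[0].reshape(-1,2)
E
python3 - <<'E'
from h import *
s=monitor.observe(); print({k:np.round(v,3) for k,v in s.items()})
for n in('scene','top'):
    im=imaging.get_image(n); cv2.imwrite(f'pics/{n}0.png',im['color'][:,:,::-1])
    print(n,np.round(ray(im,[[280,210]])[0],3))
    for t in('stirrer','bracket','reagent_bottle','beaker','sample_jar'):
        for o in outline_of(n,t): print(t,round(o['p'],2),o['rect'])
E
```

```text
pics
{'clock': np.float64(0.0), 'joints': array([ 1.174,  0.435,  0.025,  1.574, -0.012,  1.134, -0.075]), 'dq': array([-0.   , -0.001,  0.001,  0.002,  0.001,  0.   ,  0.001]), 'joint_efforts': array([ 0.0000e+00, -6.6786e+01,  9.8500e-01, -3.1446e+01, -6.1000e-02,
        4.3000e-02,  0.0000e+00]), 'position': array([ 0.181, -0.598,  0.245]), 'ee_rot': array([-3.106e+00, -4.590e-01,  1.000e-03]), 'force': array([-0.687, -0.014, -0.743]), 'ft_torque': array([-0.028,  0.058,  0.032]), 'width': np.float64(0.994)}
scene [1.311 0.066 0.582]
stirrer 0.9 [194.9, 182.7, 57.3, 44.4]
stirrer 0.8 [111.1, 178.8, 56.8, 45.1]
stirrer 0.65 [229.2, 150.8, 38.5, 27.2]
bracket 0.82 [162.6, 199.2, 191.3, 53.5]
reagent_bottle 0.87 [392.6, 171.1, 42.5, 62.6]
beaker 0.7 [268.3, 223.9, 33.4, 53.9]
sample_jar 0.92 [322.4, 137.8, 24.6, 40.3]
top [0.534 0.052 0.957]
stirrer 0.89 [398.6, 202.9, 49.7, 46.1]
stirrer 0.63 [313.7, 194.8, 56.0, 52.9]
bracket 0.59 [215.6, 161.3, 169.5, 68.7]
reagent_bottle 0.9 [134.4, 189.5, 39.9, 31.5]
beaker 0.67 [265.0, 120.9, 24.6, 34.7]
sample_jar 0.91 [204.6, 282.0, 32.1, 27.2]
```

```bash
python3 -c "
import cv2,numpy as np
a=cv2.imread('pics/scene0.png');b=cv2.imread('pics/top0.png')
a=cv2.resize(a[120:300,80:460],None,fx=2,fy=2)[:300*2]
cv2.imwrite('pics/a.png',a)
cv2.imwrite('pics/b.png',cv2.resize(b,(800,600)))"
```

```text
(no output)
```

View pics/a.png

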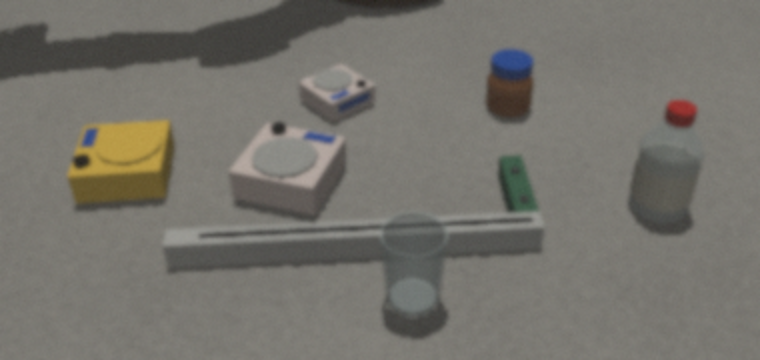

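View pics/b.png

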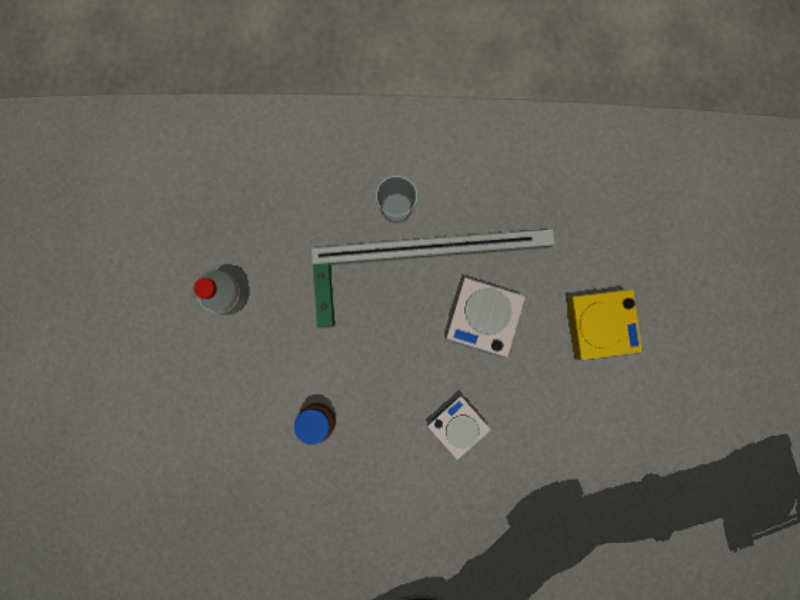

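In the overview and top pictures (top view at 560x420 px), three things could pass for the stirrer: the large white one at (340,222), a small white one at (321,298) and a yellow one at (423,226). The description picks the large white one. Next I'll fit poses, with an overlay on a close crop to check.

```bash
cat >> h.py <<'E'
from scipy.optimize import minimize
def box(x0,x1,y0,y1,h): return np.array([[x,y,z] for x in(x0,x1) for y in(y0,y1) for z in(0,h)])
ST=[box(-.05,.05,-.05,.05,.042)]
BR=[box(0,.025,-.36,.025,.03),box(-.1,0,0,.025,.03)]
def tf(p,P):
    c,s=np.cos(p[2]),np.sin(p[2]); return P@np.array([[c,-s,0],[s,c,0],[0,0,1]]).T+[p[0],p[1],0]
def sil(im,p,boxes,S=4):
    m=np.zeros((420*S,560*S),np.uint8)
    for b in boxes:
        q=cv2.convexHull(proj(im,tf(p,b)).astype(np.float32)).reshape(-1,2)
        cv2.fillConvexPoly(m,np.round(((q+.5)*S-.5)*16).astype(int),1,shift=4)
    return cv2.resize(m.astype(np.float32),(560,420),interpolation=cv2.INTER_AREA)
def fit(pairs,boxes,p0):
    def cost(q):
        t=0
        for im,mk in pairs:
            a=sil(im,q*[.01,.01,.1],boxes); t+=1-np.minimum(a,mk).sum()/np.maximum(a,mk).sum()
        return t
    x=np.array(p0)/[.01,.01,.1]
    for d in(1,.4,.2):
        r=minimize(cost,x,method='Nelder-Mead',options=dict(initial_simplex=np.vstack([x,x+np.eye(3)*d]),xatol=.005,fatol=1e-5,maxiter=150)); x=r.x
    return x*[.01,.01,.1],r.fun
E
cat > m.py <<'E'
from h import *
import sys,json
im=imaging.get_image('top'); 
def nearest(t,pt):
    L=[o for o in outline_of('top',t)]
    return min(L,key=lambda o:np.hypot(o['rect'][0]+o['rect'][2]/2-pt[0],o['rect'][1]+o['rect'][3]/2-pt[1]))['mask'].astype(np.float32)
b,fb=fit([(im,nearest('bracket',(300,195)))],BR,[*atz(im,[[231,184]],0.03)[0][:2],0.04])
hsv=cv2.cvtColor(im['color'],cv2.COLOR_RGB2HSV)
ms=nearest('stirrer',(341,221)); s,fs=fit([(im,ms)],ST,[*atz(im,[[340,222]],.04)[0][:2],-.25])
print('bracket',b.round(4),fb,'stirrer',s.round(4),fs)
d=s-b;c,n=np.cos(b[2]),np.sin(b[2]);print('rel',c*d[0]+n*d[1],-n*d[0]+c*d[1],d[2])
for t in('reagent_bottle','beaker','sample_jar'):
    o=outline_of('top',t)[0];m=o['mask'];v,u=np.nonzero(m);print(t,atz(im,[[u.mean(),v.mean()]],.04)[0].round(3))
print('small',atz(im,[[321,298]],.03).round(3),'yellow',atz(im,[[423,226]],.04).round(3))
S=4;o=cv2.resize(im['color'][:,:,::-1],None,fx=S,fy=S,interpolation=cv2.INTER_CUBIC)
for p,B in((b,BR),(s,ST)):
    for bx in B:
        for z in(0,1):
            q=proj(im,tf(p,bx[[0+z,2+z,6+z,4+z]]));cv2.polylines(o,[np.round((q+.5)*S).astype(int)],True,(0,0,255) if z else (255,128,0),1)
cv2.imwrite('pics/c.png',o[150*S:270*S,205*S:400*S])
json.dump([b.tolist(),s.tolist()],open('p.json','w'))
E
python3 m.py
```

```text
bracket [0.6558 0.1657 0.1096] 0.047770678997039795 stirrer [ 0.577  -0.0834 -0.2826] 0.062387287616729736
rel -0.1055732393945599 -0.2389432445776089 -0.39217115908462985
reagent_bottle [0.603 0.332 0.04 ]
beaker [0.76  0.061 0.04 ]
sample_jar [0.407 0.176 0.04 ]
small [[ 0.407 -0.046  0.03 ]] yellow [[ 0.572 -0.271  0.04 ]]
```

View pics/c.png

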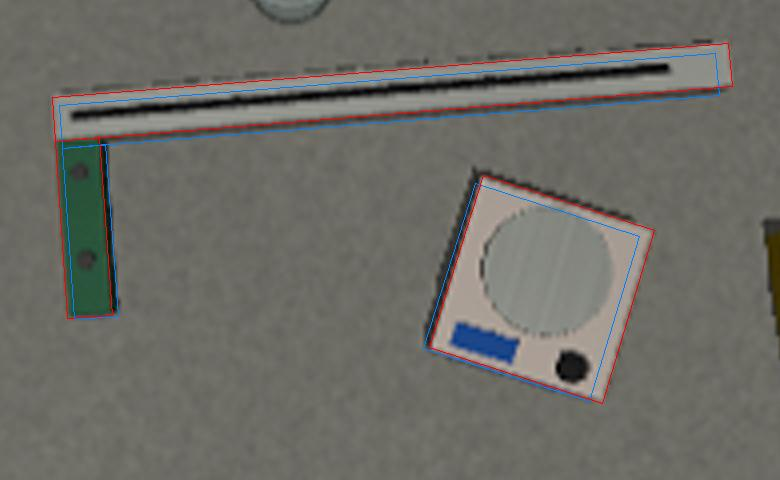

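The overlay fits well. The picked item is the large white one (about x 430–650, y 175–400 in the crop), with its display and knob on the robot side. I'll push it to the rail with two fingers first, then slide it along to the stop, and finally seat it.

Emit:
move_arm(series=[[2.05, 3.34, 0, 0, 0, -1.3], [2.05, 3.34, 0, 0, 0, -1.3], [2.05, 3.34, 0, 0, 0, -1.3], [2.05, 3.34, 0, 0, 0, -1.3], [2.05, 3.34, 0, 0, 0, -1.3], [2.05, 3.34, 0, 0, 0, -1.3], [2.05, 3.34, 0, 0, 0, -1.3], [2.05, 3.34, 0, 0, 0, -1.4]], grip=0.35)

```text
clock: 1.7
position: [0.3456, -0.3297, 0.246]
ee_rot: [3.136, 0.172, 0.001]
force: [1.4, 0.4, 0.4]
width: 0.37
```

```bash
cat > st.py <<'E'
from h import *
import json
from scipy.spatial.transform import Rotation as Ro
s=monitor.observe();b,_=json.load(open('p.json'))
R=Ro.from_rotvec(s['ee_rot']).as_matrix();c,n=np.cos(b[2]),np.sin(b[2]);d=s['position'][:2]-np.array(b[:2])
print('t',round(float(s['clock']),2),'pos',np.round(s['position'],4),'xb,yb',(c*d[0]+n*d[1]).round(4),(-n*d[0]+c*d[1]).round(4),'ydir',np.degrees(np.arctan2(R[1,1],R[0,1])).round(2),'zax',R[:,2].round(3),'j',np.round(s['joints'],2),'f',np.round(s['force'],1),'w',s['width'])
E
python3 st.py
```

```text
t 1.7 pos [ 0.3456 -0.3297  0.246 ] xb,yb -0.3625 -0.4585 ydir -83.73 zax [ 0.    -0.001 -1.   ] j [ 0.72  0.2  -0.09  1.91  0.02  1.03 -0.83] f [1.4 0.4 0.4] w 0.3695198414821227
```

Emit:
move_arm(series=[[2.04, 3.32, 0, 0, 0, 0], [2.04, 3.32, 0, 0, 0, 0], [2.04, 3.32, 0, 0, 0, 0], [2.04, 3.32, 0, 0, 0, 0], [2.04, 3.32, 0, 0, 0, 0], [2.04, 3.32, 0, 0, 0, 0], [2.04, 3.32, 0, 0, 0, 0], [0, 0, -4, 0, 0, 0]])

```text
clock: 2.5
position: [0.4939, -0.0932, 0.2097]
ee_rot: [-3.135, -0.184, -0.018]
force: [1.0, -1.3, 0.0]
width: 0.353
```

Emit:
move_arm(series=[[0, 0, -4, 0, 0, 0], [0, 0, -4, 0, 0, 0], [0, 0, -3, 0, 0, 0], [0, 0, -2.5, 0, 0, 0], [0, 0, -2, 0, 0, 0], [0, 0, -1.5, 0, 0, 0], [0, 0, -0.7, 0, 0, 0], [0, 0, 0, 0, 0, 0]])

```text
clock: 3.3
position: [0.4874, -0.0986, 0.0282]
ee_rot: [-3.137, -0.173, 0.002]
force: [0.4, -1.2, 1.3]
width: 0.354
```

```bash
python3 st.py
```

```text
t 3.3 pos [ 0.4874 -0.0986  0.0282] xb,yb -0.1963 -0.2443 ydir -83.67 zax [-0.001  0.    -1.   ] j [ 0.24  0.54 -0.2   2.08  0.2   0.54 -1.57] f [ 0.4 -1.2  1.3] w 0.3542346768960289
```

Emit:
move_arm(series=[[0.99, 0.11, 0, 0, 0, 0], [0.99, 0.11, 0, 0, 0, 0], [0.99, 0.11, 0, 0, 0, 0], [0.99, 0.11, 0, 0, 0, 0], [0.99, 0.11, 0, 0, 0, 0], [0.99, 0.11, 0, 0, 0, 0], [0.99, 0.11, 0, 0, 0, 0], [0.4, 0.04, 0, 0, 0, 0]])

```text
clock: 4.1
position: [0.5626, -0.0902, 0.0288]
ee_rot: [-3.137, -0.174, -0.002]
force: [-2.1, -1.3, 1.3]
width: 0.35
```

```bash
python3 st.py
python3 - <<'E'
from h import *
im=imaging.get_image('top')['color'][150:290,190:400,::-1]
im2=imaging.get_image('scene')['color'][110:300,80:460,::-1]
a=cv2.resize(im,(450,300));b=cv2.resize(im2,(600,300))
cv2.imwrite('pics/d.png',np.vstack([cv2.copyMakeBorder(a,0,0,0,150,0),b]))
E
```

```text
t 4.1 pos [ 0.5626 -0.0902  0.0288] xb,yb -0.1207 -0.2441 ydir -83.65 zax [ 0.001  0.    -1.   ] j [ 0.21  0.62 -0.2   1.9   0.19  0.64 -1.57] f [-2.1 -1.3  1.3] w 0.3495002741577004
```

View pics/d.png

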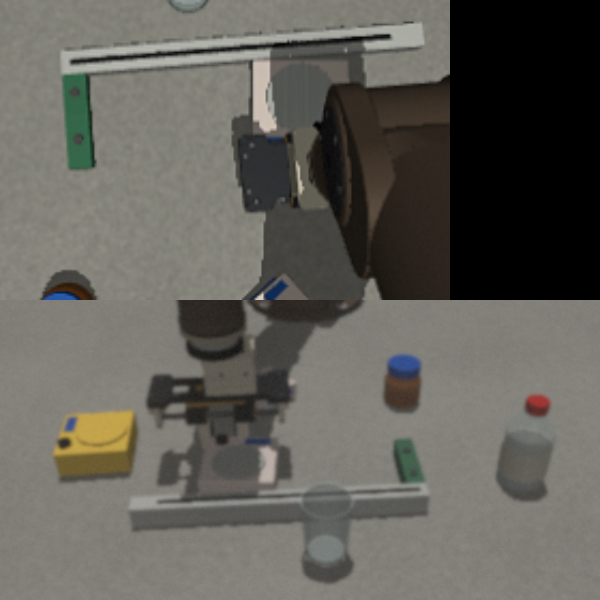

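The stirrer (scene panel, about 235,465) has been squared by the fingers and is just short of the rail. The other items haven't moved. I'll push on gently until it touches the rail.

Emit:
move_arm(series=[[0.3, 0.03, 0, 0, 0, 0], [0.3, 0.03, 0, 0, 0, 0], [0.3, 0.03, 0, 0, 0, 0], [0, 0, 0, 0, 0, 0]])

```text
clock: 4.6
position: [0.5703, -0.0898, 0.0287]
ee_rot: [3.137, 0.173, 0.0]
force: [-2.1, -0.9, 0.3]
width: 0.349
```

```bash
python3 st.py
```

```text
t 4.6 pos [ 0.5703 -0.0898  0.0287] xb,yb -0.1129 -0.2446 ydir -83.68 zax [ 0. -0. -1.] j [ 0.2   0.63 -0.2   1.88  0.19  0.65 -1.57] f [-2.1 -0.9  0.3] w 0.3485581657550063
```

Emit:
move_arm(series=[[0.15, 0.02, 0, 0, 0, 0], [0.15, 0.02, 0, 0, 0, 0], [0, 0, 0, 0, 0, 0]])

```text
clock: 4.9
position: [0.5724, -0.0895, 0.0286]
ee_rot: [3.137, 0.173, -0.002]
force: [-3.9, -2.5, 1.8]
width: 0.35
```

Emit:
move_arm(series=[[0.1, 0.01, 0, 0, 0, 0], [0.1, 0.01, 0, 0, 0, 0], [0, 0, 0, 0, 0, 0]])

```text
clock: 5.2
position: [0.5724, -0.0895, 0.0284]
ee_rot: [3.136, 0.173, -0.008]
force: [-10.7, -1.6, 7.8]
width: 0.348
```

```bash
python3 st.py
```

```text
t 5.2 pos [ 0.5724 -0.0895  0.0284] xb,yb -0.1108 -0.2445 ydir -83.69 zax [-0.005 -0.001 -1.   ] j [ 0.2   0.63 -0.2   1.87  0.19  0.66 -1.57] f [-10.7  -1.6   7.8] w 0.3483906629023888
```

Emit:
move_arm(series=[[-2, -0.2, 0, 0, 0, 0], [-2, -0.2, 0, 0, 0, 0], [0, 0, 4, 0, 0, 0], [0, 0, 4.5, 0, 0, 0], [0, -2, 3.5, 0, 0, 8], [0, -2, 0, 0, 0, 8], [1.5, -2, 0, 0, 0, 8], [1.5, -2, 0, 0, 0, 8]])

```text
clock: 6.0
position: [0.5664, -0.1735, 0.1499]
ee_rot: [2.963, 1.04, 0.004]
force: [0.2, 0.1, -0.6]
width: 0.351
```

Emit:
move_arm(series=[[1.5, 0, 0, 0, 0, 8], [1.5, 0, 0, 0, 0, 8], [1.5, 0, 0, 0, 0, 8], [1.5, 0, 0, 0, 0, 8], [1, 0, 0, 0, 0, 8], [0, 0, 0, 0, 0, 8], [0, 0, 0, 0, 0, 8], [0, 0, 0, 0, 0, 2]])

```text
clock: 6.8
position: [0.636, -0.1726, 0.1489]
ee_rot: [2.089, 2.346, 0.003]
force: [0.1, -0.0, 0.2]
width: 0.351
```

```bash
python3 st.py
python3 - <<'E'
from h import *
im=imaging.get_image('top')['color'][130:290,190:430,::-1]
im2=imaging.get_image('scene')['color'][110:300,80:460,::-1]
a=cv2.resize(im,(450,300));b=cv2.resize(im2,(600,300))
cv2.imwrite('pics/e.png',np.vstack([cv2.copyMakeBorder(a,0,0,0,150,0),b]))
E
```

```text
t 6.8 pos [ 0.636  -0.1726  0.1489] xb,yb -0.0567 -0.3341 ydir 6.64 zax [ 0.002  0.001 -1.   ] j [ 0.56  0.65 -0.6   1.56  0.4   1.06 -0.03] f [ 0.1 -0.   0.2] w 0.3506291179313458
```

View pics/e.png

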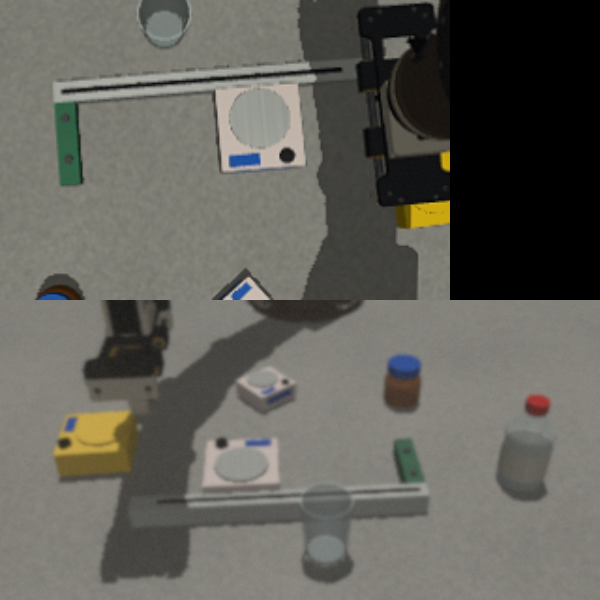

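The stirrer now lies square against the rail (top panel, about 260,128), and the hand is clear to its right. Next I'll lower the hand and push it along the rail.

Emit:
move_arm(series=[[-0.3, 0, -3, 0, 0, 0], [0, 0, -3, 0, 0, 0], [0, 0, -2.5, 0, 0, 0], [0, 0, -2, 0, 0, 0], [0, 0, -1, 0, 0, 0], [0, 0, -0.5, 0, 0, 0], [0, 0, 0, 0, 0, -0.3]])

```text
clock: 7.6
position: [0.6323, -0.1729, 0.0288]
ee_rot: [2.102, 2.335, 0.001]
force: [-0.3, 0.2, 0.1]
width: 0.349
```

```bash
python3 st.py
```

```text
t 7.6 pos [ 0.6323 -0.1729  0.0288] xb,yb -0.0603 -0.334 ydir 6.0 zax [ 0.  0. -1.] j [ 0.52  0.78 -0.53  1.65  0.49  0.85 -0.11] f [-0.3  0.2  0.1] w 0.34914117096246794
```

Emit:
move_arm(series=[[-0.11, 1, 0, 0, 0, 0.2], [-0.11, 1, 0, 0, 0, 0], [-0.11, 1, 0, 0, 0, 0], [-0.11, 1, 0, 0, 0, 0], [-0.11, 1, 0, 0, 0, 0], [-0.11, 1, 0, 0, 0, 0], [-0.11, 1, 0, 0, 0, 0], [-0.11, 1, 0, 0, 0, 0]])

```text
clock: 8.4
position: [0.6233, -0.093, 0.0289]
ee_rot: [2.098, 2.337, -0.001]
force: [0.9, -3.6, 1.7]
width: 0.352
```

Emit:
move_arm(series=[[-0.11, 1, 0, 0, 0, 0], [-0.11, 1, 0, 0, 0, 0], [-0.11, 1, 0, 0, 0, 0], [-0.11, 1, 0, 0, 0, 0], [-0.11, 1, 0, 0, 0, 0], [-0.11, 1, 0, 0, 0, 0], [-0.11, 1, 0, 0, 0, 0], [0, 0, 0, 0, 0, 0]])

```text
clock: 9.2
position: [0.6152, -0.0201, 0.0287]
ee_rot: [-2.093, -2.341, -0.002]
force: [-0.8, 0.2, 0.8]
width: 0.352
```

```bash
python3 st.py
```

```text
t 9.2 pos [ 0.6152 -0.0201  0.0287] xb,yb -0.0607 -0.1802 ydir 6.39 zax [-0.     0.002 -1.   ] j [ 0.3   0.73 -0.53  1.76  0.49  0.78 -0.36] f [-0.8  0.2  0.8] w 0.35212876089296075
```

Emit:
move_arm(series=[[-0.11, 1, 0, 0, 0, 0], [-0.11, 1, 0, 0, 0, 0], [-0.11, 1, 0, 0, 0, 0], [-0.11, 1, 0, 0, 0, 0], [-0.11, 1, 0, 0, 0, 0], [-0.05, 0.5, 0, 0, 0, 0], [-0.03, 0.3, 0, 0, 0, 0], [0, 0, 0, 0, 0, 0]])

```text
clock: 10.0
position: [0.6094, 0.0356, 0.0289]
ee_rot: [-2.097, -2.339, -0.001]
force: [-0.4, 0.0, 0.6]
width: 0.35
```

```bash
python3 st.py
```

```text
t 10.0 pos [0.6094 0.0356 0.0289] xb,yb -0.0604 -0.1242 ydir 6.26 zax [ 0.  0. -1.] j [ 0.2   0.72 -0.52  1.78  0.49  0.78 -0.46] f [-0.4  0.   0.6] w 0.35024841590552136
```

Emit:
move_arm(series=[[-0.03, 0.3, 0, 0, 0, 0], [-0.03, 0.3, 0, 0, 0, 0], [-0.03, 0.3, 0, 0, 0, 0], [-0.02, 0.2, 0, 0, 0, 0], [0, 0, 0, 0, 0, 0]])

```text
clock: 10.5
position: [0.6082, 0.0467, 0.0288]
ee_rot: [-2.097, -2.339, -0.001]
force: [-0.1, 0.7, -0.5]
width: 0.349
```

Emit:
move_arm(series=[[-0.02, 0.15, 0, 0, 0, 0], [-0.02, 0.15, 0, 0, 0, 0], [0, 0, 0, 0, 0, 0]])

```text
clock: 10.8
position: [0.6079, 0.0485, 0.0288]
ee_rot: [2.098, 2.338, -0.0]
force: [0.4, -4.0, 1.2]
width: 0.35
```

```bash
python3 st.py;  python3 - <<'E'
from h import *
im=imaging.get_image('top')['color'][130:290,190:430,::-1]
im2=imaging.get_image('scene')['color'][110:300,80:460,::-1]
a=cv2.resize(im,(450,300));b=cv2.resize(im2,(600,300))
cv2.imwrite('pics/f.png',np.vstack([cv2.copyMakeBorder(a,0,0,0,150,0),b]))
E
```

```text
t 10.8 pos [0.6079 0.0485 0.0288] xb,yb -0.0604 -0.1112 ydir 6.21 zax [ 0.    -0.001 -1.   ] j [ 0.18  0.72 -0.52  1.78  0.49  0.78 -0.48] f [ 0.4 -4.   1.2] w 0.35012990779936704
```

View pics/f.png

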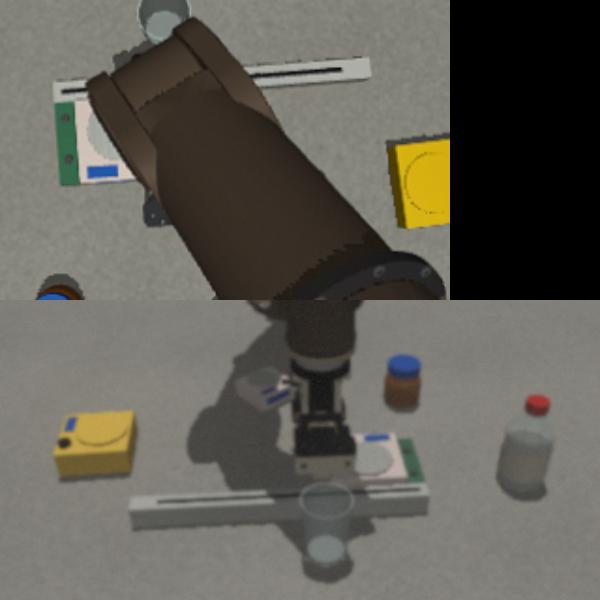

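The stirrer is in the corner: its left side meets the green stop (top panel, about 78,140) and nothing else has moved. I'll press a little more to seat it, back off, then push from the front.

Emit:
move_arm(series=[[-0.01, 0.1, 0, 0, 0, 0], [-0.01, 0.1, 0, 0, 0, 0], [0, 0, 0, 0, 0, 0]])

```text
clock: 11.2
position: [0.6078, 0.0485, 0.0288]
ee_rot: [2.098, 2.336, -0.003]
force: [0.6, -8.8, 2.4]
width: 0.352
```

Emit:
move_arm(series=[[0.2, -1.5, 0, 0, 0, 0], [0.2, -2, 0, 0, 0, 0], [0, 0, 4, 0, 0, 0], [0, 0, 4.5, 0, 0, 0], [-2, 0, 3.5, 0, 0, -8], [-3, 0, 0, 0, 0, -8], [-3, 0, 0, 0, 0, -8], [-3, 0, 0, 0, 0, -8]])

```text
clock: 12.0
position: [0.5004, 0.0162, 0.149]
ee_rot: [-2.665, -1.662, -0.002]
force: [0.2, 0.2, 1.2]
width: 0.352
```

```bash
python3 st.py; sed -i "s/nearest('stirrer',(341,221))/nearest('stirrer',(248,200))/; s/\[\[340,222\]\],.04)\[0\]\[:2\],-.25/[[248,200]],.04)[0][:2],.1/" m.py; sed -i "s/^b,fb=.*/b=np.array(json.load(open('p.json'))[0]);fb=0/" m.py; python3 m.py
```

```text
t 12.0 pos [0.5004 0.0162 0.149 ] xb,yb -0.1708 -0.1316 ydir -26.09 zax [ 0.001  0.001 -1.   ] j [ 0.26  0.4  -0.51  1.96  0.25  0.85 -0.84] f [0.2 0.2 1.2] w 0.3515654919588591
bracket [0.6558 0.1657 0.1096] 0 stirrer [0.6118 0.1104 0.1041] 0.033435821533203125
rel -0.04974716882549086 -0.0501331559981935 -0.005529192993802348
reagent_bottle [0.603 0.331 0.04 ]
beaker [0.76  0.061 0.04 ]
sample_jar [0.406 0.175 0.04 ]
small [[ 0.407 -0.046  0.03 ]] yellow [[ 0.572 -0.271  0.04 ]]
```

View pics/c.png

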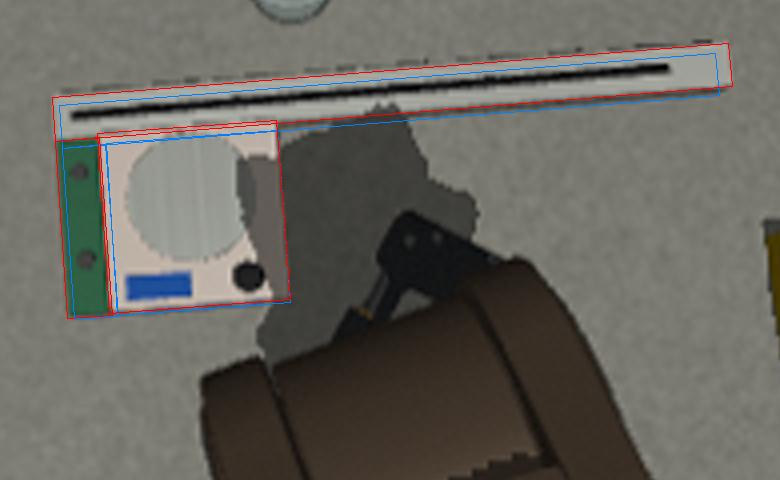

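The fit puts the stirrer at (-49.7, -50.1) mm in the bracket frame, 0.006 rad off square. A gentle push from the front will confirm it is seated on the rail.

Emit:
move_arm(series=[[0.2, 1.2, 0, 0, 0, -8.2], [0.3, 1.2, 0, 0, 0, -8.2], [0.3, 1.2, 0, 0, 0, -8.2], [0.3, 1.2, 0, 0, 0, -8.2], [0.3, 1.2, 0, 0, 0, -8.2], [0.3, 1.2, 0, 0, 0, -8.2], [0, 1.2, 0, 0, 0, -8.2], [0, 0, 0, 0, 0, 0]])

```text
clock: 13.05
position: [0.5196, 0.1023, 0.1486]
ee_rot: [-3.135, -0.19, -0.001]
force: [0.3, -0.4, 0.7]
width: 0.351
```

Emit:
move_arm(series=[[0, 0, -3, 0, 0, 0], [0, 0, -3, 0, 0, 0], [0, 0, -3, 0, 0, 0], [0, 0, -2, 0, 0, 0], [0, 0, -1, 0, 0, 0], [0, 0, 0, 0, 0, 0]])

```text
clock: 13.65
position: [0.5182, 0.0994, 0.0275]
ee_rot: [3.135, 0.191, -0.003]
force: [0.4, 0.5, 0.8]
width: 0.353
```

```bash
python3 st.py
```

```text
t 13.65 pos [0.5182 0.0994 0.0275] xb,yb -0.144 -0.0508 ydir -83.02 zax [-0.002 -0.    -1.   ] j [-0.12  0.58 -0.23  2.    0.23  0.58 -1.95] f [0.4 0.5 0.8] w 0.3529939181419107
```

Emit:
move_arm(series=[[0.8, 0.09, 0, 0, 0, -0.6], [0.8, 0.09, 0, 0, 0, 0], [0.7, 0.08, 0, 0, 0, 0], [0.3, 0.03, 0, 0, 0, 0], [0.3, 0.03, 0, 0, 0, 0], [0.2, 0.02, 0, 0, 0, 0], [0.15, 0.02, 0, 0, 0, 0], [0, 0, 0, 0, 0, 0]])

```text
clock: 14.45
position: [0.5511, 0.1036, 0.0287]
ee_rot: [3.137, 0.171, -0.0]
force: [-0.7, -0.6, -0.3]
width: 0.348
```

Emit:
move_arm(series=[[0.1, 0.01, 0, 0, 0, 0], [0, 0, 0, 0, 0, 0]])

```text
clock: 14.65
position: [0.5513, 0.1036, 0.0286]
ee_rot: [3.137, 0.171, -0.002]
force: [-3.4, 0.1, 1.6]
width: 0.35
```

```bash
python3 st.py
```

```text
t 14.65 pos [0.5513 0.1036 0.0286] xb,yb -0.1107 -0.0503 ydir -83.77 zax [-0.001 -0.    -1.   ] j [-0.12  0.61 -0.22  1.92  0.22  0.63 -1.94] f [-3.4  0.1  1.6] w 0.3500789833949934
```

The fingers touch at xb = -110.7 mm, the same place as when the stirrer was first seated on the rail. One more millimetre, then I'll retreat.

Emit:
move_arm(series=[[0.1, 0.01, 0, 0, 0, 0], [0, 0, 0, 0, 0, 0], [-1, -0.11, 0, 0, 0, 0], [-2, -0.2, 0, 0, 0, 0], [0, 0, 4, 0, 0, 0], [0, 0, 4.5, 0, 0, 0], [0, 0, 4.5, 0, 0, 0], [-2, -3, 4, 0, 0, 0]])

```text
clock: 15.45
position: [0.5064, 0.0763, 0.1988]
ee_rot: [-3.134, -0.178, -0.008]
force: [0.3, 0.4, 1.2]
width: 0.351
```

Emit:
move_arm(series=[[-1, -4, 0, 0, 0, 0], [0, -4, 0, 0, 0, 0], [0, -4, 0, 0, 0, 0], [0, -4, 0, 0, 0, 0], [0, -4, 0, 0, 0, 0], [0, 0, 0, 0, 0, 0], [0, 0, 0, 0, 0, 0]])

```text
clock: 16.15
position: [0.4942, -0.1281, 0.1958]
ee_rot: [3.137, 0.167, 0.001]
force: [-0.2, 0.3, -0.1]
width: 0.349
```

```bash
python3 st.py; python3 m.py
```

```text
t 16.15 pos [ 0.4942 -0.1281  0.1958] xb,yb -0.1928 -0.2743 ydir -83.92 zax [ 0. -0. -1.] j [ 0.31  0.31 -0.21  1.9   0.08  0.93 -1.4 ] f [-0.2  0.3 -0.1] w 0.34929440975948267
bracket [0.6558 0.1657 0.1096] 0 stirrer [0.6118 0.1105 0.1015] 0.044104039669036865
rel -0.049748450426400345 -0.05006595110272007 -0.008088182244972444
reagent_bottle [0.604 0.334 0.04 ]
beaker [0.76 0.06 0.04]
sample_jar [0.406 0.176 0.04 ]
small [[ 0.407 -0.046  0.03 ]] yellow [[ 0.572 -0.271  0.04 ]]
```

View pics/c.png

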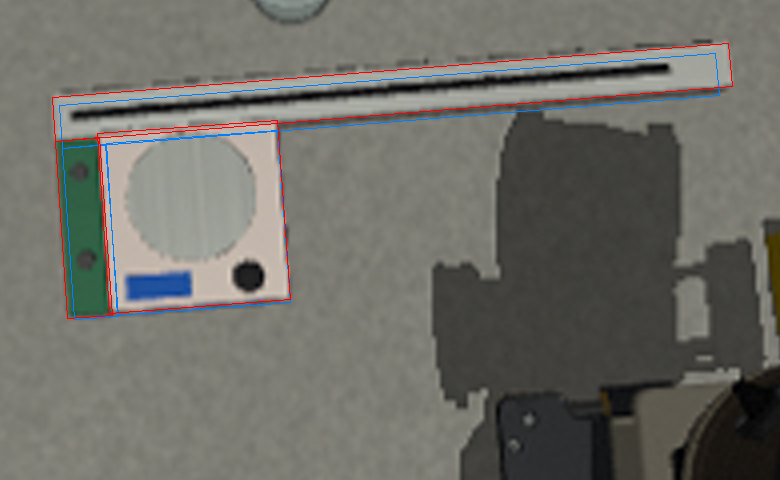

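The stirrer sits flush in the corner (about 100–290 by 125–310 in the crop) with its display toward the robot, and the hand is clear. I'm handing the job in.

```bash
python3 -c "
from cell import workorder
print(workorder.sign_off())"
```

```text
the job is handed in; nothing more can be done
None
```

The large white stirrer is in the corner of the bracket, with its display facing the robot. I signed the job off at about 16.5 s; no verdict is reported. I pushed it square to the rail with two fingers, slid it along the rail to the green end stop, and pressed it lightly from the front to seat it.

- **Stirrer position:** the last picture puts it at x = -49.7 mm, y = -50.1 mm in the bracket frame, about 0.008 rad off square. The final front push met resistance at the same tool position as when the stirrer was first seated on the rail, to within 0.1 mm.
- **Bottle, beaker and jar:** they measured within about 2 mm of where they started, which is the limit of the camera measurement.
- **Hand and forces:** the hand is about 20 cm up and clear of everything, and wrist force readings stayed around 13 N or less.
- **Failed or disagreeing checks:** none. I did not measure the stirrer's height or tilt directly; the box fitted at bench height matched the picture.

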